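# Lock the stone tumbler and start it

### The arm

A 6-joint arm with a two-finger parallel gripper is mounted at the origin on the work surface. World frame = base frame: x ahead of the robot, y to its left, z up, the work surface at z = 0. Lengths are in m, angles in rad, forces in N, time in s.
With the tool pointing down it reaches from about 0.275 to 0.75 m from the base axis. Payload 10.2 kg.
Tool frame: the origin (TCP) lies midway between the tips of the shut fingers; the grasp point (between the pads) lies 19 mm behind it (env.hold_point_z is the distance from the TCP to the grasp point, in m); z points along the fingers, y is the line along which they close (so a half turn about z gives the same grasp; the last joint's range is limited). The gripper opens to 85 mm and grips with 20 to 120 N. Pads are 22 mm wide; open, the fingers measure 114 mm over their backs; the gripper's body (76 mm by 85 mm) begins 54 mm behind the grasp point. The pads swing forward as they close: fully open they stand 13 mm farther back than shut.
Start: joints at [-0.223, 0.313, 1.498, -0, 1.331, -0.223], TCP at [0.525, -0, 0.231] pointing down, gripper open.
Joint ranges: [-2.94, 2.94], [-0.97, 2.17], [0.19, 2.56], [-1.23, 4.37], [0.02, 3.11], [-2.88, 2.88]. Speed limits (rad/s): [2.39, 2.39, 3.01, 3.14, 3.14, 3.14].

### API

Orientations are given as a unit quaternion [x, y, z, w].
In Python, from bench import env, kinematics, monitor, eyes, job gives the robot as it stands. The module is installed in compiled form; this text tells all that it offers. Calls block until the motion is done:
- env.reach(position, orientation): joint-space move of the TCP to a pose.
- env.movel(position, velocity=0.15, frame=None, guard=None): straight line of the TCP; frame=None keeps the orientation; velocity is the mean speed in m/s. With guard (N) it stops when the force on the tool has changed by that much, and returns True; else False.
- env.set_joints(angles): joint-space move.
- env.release() and env.close_gripper(effort=None): open the fingers fully, or close them until they stop; effort is the grip in N (None keeps the last).
- env.hold(seconds).
- kinematics.ik(position, orientation): joint angles nearest the present ones, or None.
- monitor.sense(): the state.
- eyes.grab_frame(name): name is "scene" or "side" or "wrist"; returns a dict with "frame" (480x640x3 uint8, red, green, blue), "mtx" (3x3 intrinsics, pixels), "view" (4x4, takes a point from world to camera coordinates). Camera axes: x right, y down, z forward; pixel columns grow to the right and rows downward; lengths in m; the calibration is good to about 2 mm. A picture is of the moment at which its call begins. There is no depth.
A pose or a line that the arm cannot do raises env.MotionError and nothing moves.
- job.hand_in(): hands the job in; it is judged then, once.
The state is a dict: "clock": time; "joints": joint angles; "qvel": joint speeds; "joint_efforts": joint torques, N m; "position": TCP position; "ee_rot": TCP orientation; "contact_force": force on the tool from outside, world axes, zero at the start; "ft_torque": the same for the moment, N m; "finger_gap": opening from 0.0 (shut) to 1.0 (fully open); "gripper_force": force on a finger pad.
Only numpy, scipy, OpenCV 4.12 (cv2) and the standard library are available. Lean on these libraries where they do the work, as an engineer would, in place of code of your own. Each camera call takes 0.05 s, during which the arm holds its last target. There are 200 camera calls.

### The job

Lock the tumbler: turn its lock ring clockwise all the way home to its stop, where the tab stands over the rib on the barrel. Only when it is locked, twist the start key on the switch box clockwise to its stop, keep it there a moment, and let it spring back to rest. Leave everything else on the table where it is.

Things in the scene. Friction and masses are not known exactly. Their poses are not given: they have to be found in the camera images.
- drum: stone-chip tumbler fixed to the table: square foot, grey barrel, clear lid; origin at the centre of its underside, z up. A round steel carrying bail (12 mm bar) crosses over the middle of it along its own y axis, bar axis 180 mm above the table, between two uprights 101 mm either side of the centre. The lock ring's lugs pass under the bar with 5 mm to spare but fingers do not, so a lug is held only on one side of the bar and the ring has to be taken again at another lug.
- ring_center (a point): on the turning axis of the lock ring (vertical, the axis of the barrel) at the height of the ring's flat upper face, 134.5 mm above the table
- ring (a joint): angle of the captive lock ring in rad: grows clockwise seen from above, from 0 to 2.5 where it meets a hard stop and is fully locked; starts between 0 and 0.4. Stiff: about 0.35 N m of dry friction, so about 5 N at a lug; it stays where it is left. The ring is bare aluminium, 160 mm outside, 106 mm inside, 14 mm thick, and carries three equal upright lugs 120 degrees apart
- lug0 (a point): top centre of one lug of the lock ring: an upright block, 26 mm long radially, 12 mm thick along the turn, standing 34 mm above the ring's upper face, 66 mm from the axis. With the ring locked it stands 20 degrees anticlockwise (seen from above) of the drum's x axis
- lug1 (a point): the same for the next lug, 120 degrees anticlockwise of lug0
- lug2 (a point): the same for the third lug, 240 degrees anticlockwise of lug0
- pointer (a point): outer end of the small tab, 8 mm wide, on the ring's rim, 95 mm from the axis
- lock_mark (a point): top of the upright steel rib, 8 mm wide, on the barrel's flange, 96 mm from the axis: the ring is locked when the tab stands over it
- keybox: grey switch box 120 x 100 x 85 mm fixed to the table, with a round steel plate and the start key on its top; origin at the centre of its underside, x along the 120 mm side
- key_grip (a point): on the vertical turning axis of the start key, 121.5 mm above the table. The key is a black bar 42 mm long, 14 mm thick, its top 131.5 mm and its foot 99.5 mm above the table, on a disc 44 mm across; at rest the bar lies along the box's x axis
- key (a joint): angle of the start key in rad: 0 at rest, grows clockwise seen from above to a hard stop at 1.1; a spring of 0.03 N m at rest and 0.13 N m at the stop brings it back when let go
- palette_knife: palette knife, wooden handle, 200 mm long, lying between the machine and the switch box; leave alone
- hammer: hammer, 280 mm, wooden handle, lying beyond the machine; leave alone
- tub: clear tub of stone chips, 112 mm across, 60 mm high; leave alone
- dish: small white dish of chips, 84 mm across, 30 mm high; leave alone
- hardie: dark steel cutting block 90 x 140 x 80 mm with an upright blade; leave alone
- nippers: tile nippers with black handles, 160 mm long, lying flat; leave alone
- mug: white mug, 80 mm across, 90 mm high; leave alone
- glue: closed glue bottle, 60 mm across, 150 mm high; leave alone

How it is judged:
On the way, in this order (a step that is already met when the one before it is completed fails the run):
1. the lock ring is turned fully home (within 0.06 rad of its stop) (value of joint ring above 2.44 rad), for 0.2 s.
2. the start key is twisted to its stop (within 0.1 rad) and kept there for 0.2 s (value of joint key above 1 rad), for 0.2 s.
3. the start key has sprung back (within 0.1 rad of rest) (value of joint key below 0.1 rad), for 0.1 s.
At the end, for the whole second after the job is handed in: The lock ring is within 0.06 rad of its stop, and the start key is back within 0.1 rad of rest (value of joint ring above 2.44 rad and value of joint key below 0.1 rad); the robot touches nothing.
It fails at once if the start key is turned (beyond 0.4 rad) while the ring is not locked (value of joint key above 0.4 rad and not (value of joint ring above 2.38 rad)).
It fails at once if something else on the table is shifted by more than 30 mm (distance of any of palette_knife, hammer, tub, dish, hardie, nippers, mug, glue from where it was at the start of the episode above 0.03 m).
It also fails if it takes over 64 s, if anything falls off the work surface, if the arm or the gripper's body presses on something with over 40 N, if the wrist force passes 120 N, or if a joint passes its speed limit or range.

## Working session

There is one attempt and no reset: what is moved stays moved. The work goes in short steps, each a Python script; the robot and the scene stay as the last script left them, time stands still between calls to the robot, and variables do not carry over. Pictures are saved under pics/ and viewed, at most 10 in all, crops included, and the job is handed in when it is done.

```bash
mkdir -p pics
python3 - <<'E'
from bench import env,monitor,eyes
import cv2,numpy as np
for n in("scene","side"):
    d=eyes.grab_frame(n);cv2.imwrite(f"pics/{n}0.png",d["frame"][:,:,::-1]);np.savez(f"{n}0.npz",**d)
    print(n,d["mtx"].round(1).tolist(),d["view"].round(4).tolist())
s=monitor.sense();print(s["clock"],s["ee_rot"],s["position"])
E
```

```text
scene [[515.6, 0.0, 321.0], [0.0, 515.6, 232.5], [0.0, 0.0, 1.0]] [[-0.8694, 0.4937, -0.0177, 0.4974], [0.347, 0.5848, -0.7332, -0.1148], [-0.3516, -0.6436, -0.6798, 1.7681], [0.0, 0.0, 0.0, 1.0]]
side [[604.6, 0.0, 320.9], [0.0, 604.6, 244.7], [0.0, 0.0, 1.0]] [[0.7931, -0.6089, -0.014, -0.4726], [-0.4644, -0.5898, -0.6606, 0.3477], [0.394, 0.5304, -0.7506, 1.3071], [0.0, 0.0, 0.0, 1.0]]
0.1 [ 7.07112929e-01  7.07100407e-01 -3.16758750e-04 -4.69264848e-04] [5.24781005e-01 2.30804824e-05 2.30805145e-01]
```

View pics/scene0.png

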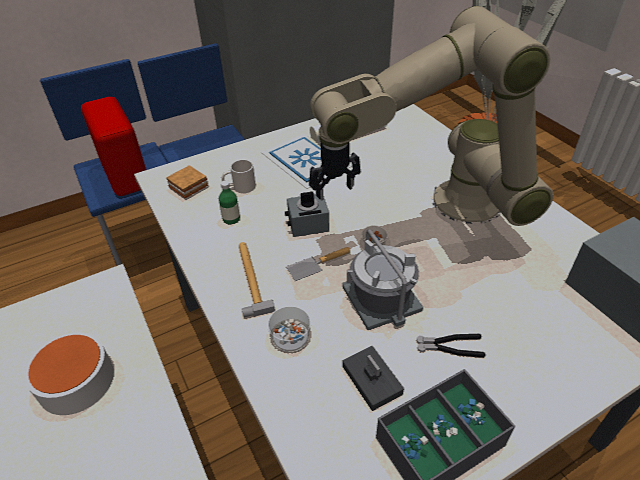

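View pics/side0.png

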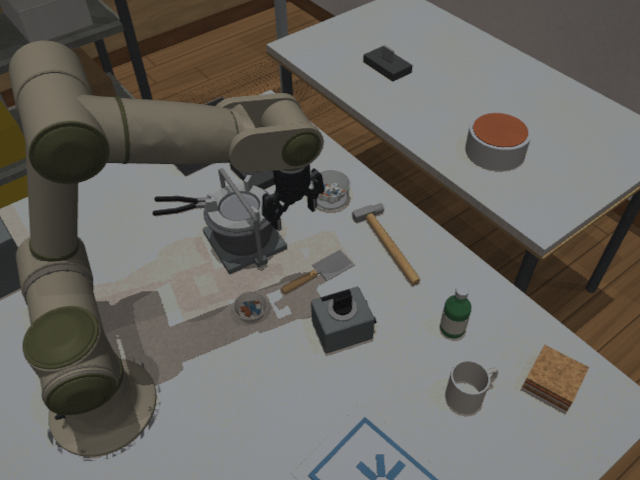

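The scene view shows the drum centred near (386,268) with the bail across it, and the key at (308,199). In the side view the drum is near (240,210) and the key near (343,302). I'll cast rays for both, then look from above with the wrist camera.

```bash
cat > h.py <<'E'
from bench import env,kinematics,monitor,eyes,job
import cv2,numpy as np
from scipy.spatial.transform import Rotation as R
def ray(d,uv,z):
    V=np.array(d["view"]);c=-V[:3,:3].T@V[:3,3]
    r=V[:3,:3].T@np.linalg.solve(d["mtx"],[uv[0],uv[1],1.]);return c+r*(z-c[2])/r[2]
def proj(d,p):
    q=d["mtx"]@(d["view"][:3,:3]@np.array(p)+d["view"][:3,3]);return q[:2]/q[2]
def down(a): # tool down, closing line (tool y) at world angle a
    y=np.array([np.cos(a),np.sin(a),0]);z=np.array([0,0,-1.])
    return R.from_matrix(np.c_[np.cross(y,z),y,z]).as_quat()
def snap(n,f):
    d=eyes.grab_frame(n);cv2.imwrite(f"pics/{f}.png",d["frame"][:,:,::-1]);np.savez(f+".npz",**d);return d
E
python3 - <<'E'
from h import *
s,t=[dict(np.load(n+"0.npz")) for n in("scene","side")]
print(ray(s,(386,268),.1345),ray(t,(240,210),.1345));print(ray(s,(308,196),.1315),ray(t,(343,299),.1315))
D=ray(s,(386,268),.1345);K=ray(s,(308,196),.1315)
w=eyes.grab_frame("wrist");c=-w["view"][:3,:3].T@w["view"][:3,3];print("cam",c, w["view"][2,:3])
off=c[:2]-monitor.sense()["position"][:2]
q=monitor.sense()["ee_rot"]
for P,n in((D,"w_drum"),(K,"w_key")):
  for z in(.42,.38,.34,.3):
    p=[*(P[:2]-off),z]
    try: env.reach(p,q);print(p);break
    except env.MotionError as e:print(z,e)
  snap("wrist",n)
print(monitor.sense()["clock"],monitor.sense()["joints"])
E
```

```text
[0.50168595 0.22644524 0.1345    ] [0.49468237 0.19590176 0.1345    ]
[ 0.53215195 -0.1469083   0.1315    ] [ 0.52600696 -0.17345317  0.1315    ]
cam [0.52454086 0.07794728 0.37301096] [-2.66751097e-04 -3.07177375e-01 -9.51652242e-01]
[np.float64(0.5019556999399861), np.float64(0.1485193242870665), 0.42]
[np.float64(0.5324216942510981), np.float64(-0.22483422078670534), 0.42]
2.6 [-6.00135466e-01  4.05212701e-01  8.89251868e-01 -1.77894049e-04
  1.84755574e+00 -6.01721118e-01]
```

```bash
python3 -c "
import cv2
a=cv2.imread('pics/w_drum.png');b=cv2.imread('pics/w_key.png');cv2.imwrite('pics/both.png',cv2.hconcat([a,b])[:,:]) ;print(a.shape)"
```

```text
(480, 640, 3)
```

View pics/w_drum.png

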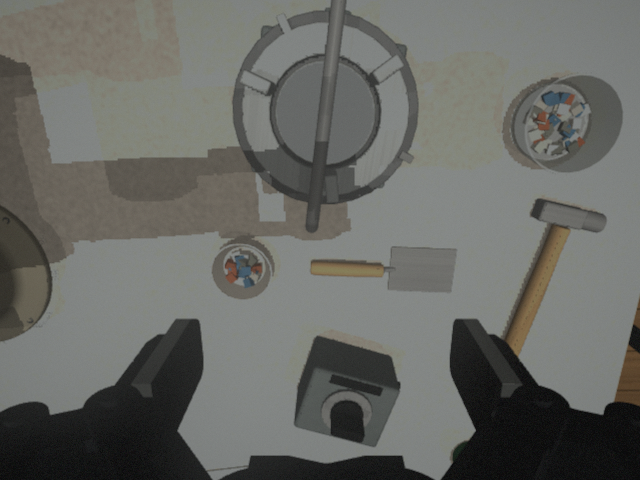

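View pics/w_key.png

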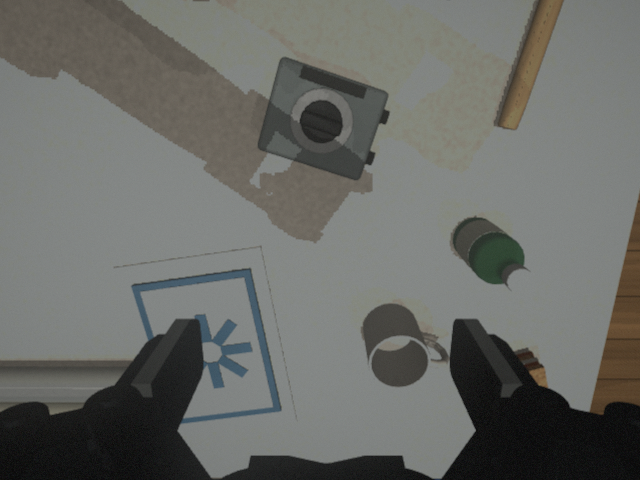

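The wrist view shows the drum ring centred near (325,107). Lugs are near (258,84), (386,67) and (330,187). One mark is at (283,23), the other at (407,157), and the bail runs (338,0) to (312,230). In the second picture the key is at (322,122). I'll zoom in for accurate picks.

```bash
python3 -c "
import cv2
a=cv2.imread('pics/w_drum.png')[0:240,205:445];b=cv2.imread('pics/w_key.png')[50:190,250:390]
a=cv2.resize(cv2.convertScaleAbs(a,alpha=1.4),(600,600),interpolation=cv2.INTER_CUBIC);cv2.imwrite('pics/zd.png',a)"
```

```text
(no output)
```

View pics/zd.png

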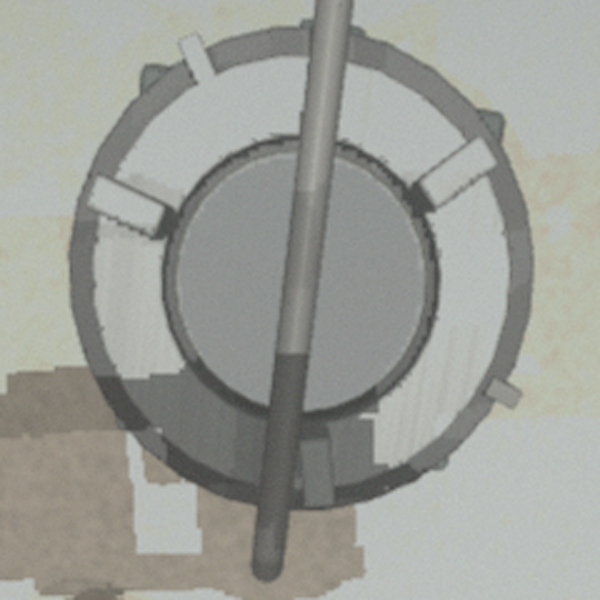

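Zoomed picks (scale 2.5, offset 205): lug tops at A (127,206), B (456,173) and C (316,471). The tab is at (190,40), the rib at (506,394), and the bail runs (333,0) to (270,550). Now I'll compute the poses.

Run:
```python
from h import *
w=dict(np.load("w_drum.npz"));f=lambda u,v,z:ray(w,(205+u/2.5,v/2.5),z)[:2]
L=np.array([f(127,206,.1685),f(456,173,.1685),f(316,471,.1685)])
c=L.mean(0);print("centre from lugs",c,np.linalg.norm(L-c,axis=1))
# circle through 3
A=np.c_[2*L,np.ones(3)];s=np.linalg.solve(A,(L**2).sum(1));print("circle",s[:2],np.sqrt(s[2]+s[:2]@s[:2]));
ang=lambda p:np.degrees(np.arctan2(*(p-c)[::-1])).round(1)
print("lugs",[ang(l) for l in L])
# inner edge ring zoom circle left/right/top/bottom
E=np.array([f(163,275,.1345),f(440,275,.1345),f(300,135,.1345)]);s=np.linalg.solve(np.c_[2*E,np.ones(3)],(E**2).sum(1));print("inner",s[:2],np.sqrt(s[2]+s[:2]@s[:2]))
for z in(.125,.1345):print("tab",ang(f(189,40,z)),np.linalg.norm(f(189,40,z)-c),"rib",ang(f(513,399,z)),np.linalg.norm(f(513,399,z)-c))
b=f(270,550,.18)-f(333,0,.18);print("bail",np.degrees(np.arctan2(b[1],b[0])), "pass dist",np.cross(b/np.linalg.norm(b),c-f(333,0,.18)))
k=dict(np.load("w_key.npz"))
g=cv2.cvtColor(k["frame"],cv2.COLOR_RGB2GRAY)
roi=g[85:160,280:365];m=(roi<45).astype(np.uint8)
n,lab,st,ce=cv2.connectedComponentsWithStats(m);print(st.tolist(),ce.round(1).tolist())
a=cv2.resize(cv2.convertScaleAbs(k["frame"][50:190,250:390,::-1],alpha=2),(560,560),interpolation=cv2.INTER_CUBIC);cv2.imwrite("pics/zk.png",a)
```

```text
centre from lugs [0.50019027 0.21291061] [0.06507338 0.06514296 0.0650888 ]
circle [0.50022908 0.21292713] 0.06510173309548563
lugs [np.float64(155.3), np.float64(35.3), np.float64(-84.8)]
inner [0.50072584 0.21299621] 0.05267975394688051
tab 115.2 0.09469541419568563 rib -27.4 0.09612154264049134
tab 115.1 0.09286737770609516 rib -27.2 0.09393580045453832
bail -96.90063988390334 pass dist -0.00014361303523902774
[[0, 0, 85, 75, 5705], [34, 17, 1, 2, 2], [37, 16, 2, 2, 2], [45, 16, 2, 2, 2], [48, 17, 2, 2, 2], [32, 18, 1, 1, 1], [51, 19, 5, 5, 8], [27, 20, 3, 3, 3], [46, 21, 1, 1, 1], [20, 23, 42, 35, 630], [47, 23, 1, 1, 1], [51, 23, 1, 1, 1], [55, 24, 3, 2, 3], [42, 26, 1, 1, 1], [45, 27, 1, 1, 1], [59, 27, 1, 2, 2], [56, 28, 1, 1, 1], [59, 31, 2, 1, 2], [25, 33, 1, 1, 1], [33, 36, 1, 1, 1], [50, 38, 1, 2, 2], [51, 41, 1, 1, 1], [55, 45, 1, 1, 1], [37, 47, 1, 1, 1]] [[42.2, 36.7], [34.0, 17.5], [37.5, 16.5], [45.5, 16.5], [48.5, 17.5], [32.0, 18.0], [53.1, 20.8], [28.0, 21.0], [46.0, 21.0], [39.9, 40.8], [47.0, 23.0], [51.0, 23.0], [56.0, 24.7], [42.0, 26.0], [45.0, 27.0], [59.0, 27.5], [56.0, 28.0], [59.5, 31.0], [25.0, 33.0], [33.0, 36.0], [50.0, 38.5], [51.0, 41.0], [55.0, 45.0], [37.0, 47.0]]<stdin>:12: DeprecationWarning: Arrays of 2-dimensional vectors are deprecated. Use arrays of 3-dimensional vectors instead. (deprecated in NumPy 2.0)
```

View pics/zk.png

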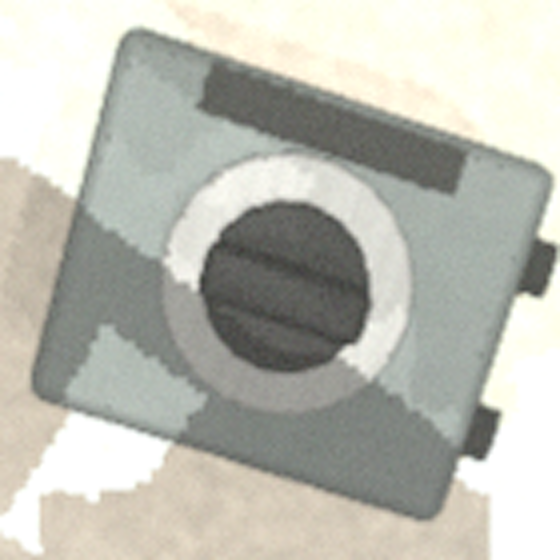

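Measured poses agree: centre (0.5002, 0.2129), lugs at 155.3°, 35.3° and -84.8°, and 142.4° still to turn. The key picture shows the disc centre at zoom (286,287), with the bar parallel to the box's long edge (125,30)→(550,170). I'll push lug B from behind with shut fingers, closing line radial.

```bash
cat >> h.py <<'E'
C=np.array([.5005,.2129]);RP=.068;ZP=.146
def fp(deg,z=ZP):
    a=np.radians(deg);return [*(C+RP*np.array([np.cos(a),np.sin(a)])),z],down(a)
def st(t):
    s=monitor.sense();print(t,round(s["clock"],2),s["position"].round(4),s["contact_force"].round(1),round(float(s["ft_torque"][2]),2))
def push(a0,a1,step=8,guard=30):
    n=int(np.ceil(abs(a0-a1)/step))
    for a in np.linspace(a0,a1,n+1)[1:]:
        p,q=fp(a);h=env.movel(p,.06,q,guard=guard);st(f"{a:.0f}")
        if h:return True
    return False
E
python3 - <<'E'
from h import *
for a in range(56,-73,-8):
    if kinematics.ik(*fp(a)) is None: print("no ik",a)
env.close_gripper(20)
env.reach(*fp(55,.30))
p,q=fp(55);st("above")
if env.movel(p,.12,q,guard=12): st("HIT")
else: print(push(55,-68));
snap("wrist","w2");st("end")
E
```

```text
above 5.21 [0.54   0.2677 0.3002] [-1.5  0.3 -0. ] 0.02
47 6.94 [0.5467 0.263  0.1464] [-0.6  0.8 -0.4] 0.02
40 7.24 [0.5529 0.2565 0.1463] [-1.9  0.5  2.1] 0.01
32 7.54 [0.5582 0.249  0.1461] [-0.2  1.4  1.8] 0.01
24 7.84 [0.5625 0.2409 0.146 ] [-1.2  1.9  0.6] -0.03
17 8.14 [0.5656 0.2323 0.146 ] [-0.8  1.7  0.7] -0.02
9 8.44 [0.5676 0.2234 0.146 ] [-0.   1.4  1.1] -0.01
1 8.74 [0.5684 0.2144 0.1459] [-1.1  2.4  0.2] -0.03
-6 9.04 [0.568  0.2053 0.146 ] [-0.1  1.7  0.6] -0.05
-14 9.34 [0.5664 0.1963 0.146 ] [0.5 2.4 0.8] 0.02
-22 9.64 [0.5636 0.1876 0.146 ] [0.1 1.8 1.2] -0.06
-30 9.94 [0.5597 0.1794 0.146 ] [ 0.5  2.8 -0.2] -0.01
-37 10.24 [0.5547 0.1718 0.146 ] [ 1.   2.2 -0.4] -0.04
-45 10.54 [0.5487 0.1649 0.146 ] [ 0.5  2.5 -0. ] 0.0
-53 10.84 [0.5419 0.1589 0.146 ] [1.3 1.1 0.7] -0.03
-60 11.14 [0.5342 0.1539 0.146 ] [ 1.   2.1 -0.2] -0.04
-68 11.44 [0.5261 0.1498 0.146 ] [ 0.9  0.4 -0.9] -0.01
False
end 11.49 [0.5261 0.1498 0.146 ] [1.1 1.  0.7] -0.02
```

Run:
```python
from h import *
p,q=fp(-68,.27);env.movel(p,.2)
env.reach([.502,.1485,.42],down(0))
d=snap("wrist","w3");st("up")
a=cv2.resize(cv2.convertScaleAbs(d["frame"][0:240,205:445,::-1],alpha=1.4),(600,600),interpolation=cv2.INTER_CUBIC);cv2.imwrite("pics/z3.png",a)
```

```text
up 13.4 [0.502  0.1485 0.4188] [ 0.2  0.4 -0.3] 0.0
```

View pics/z3.png

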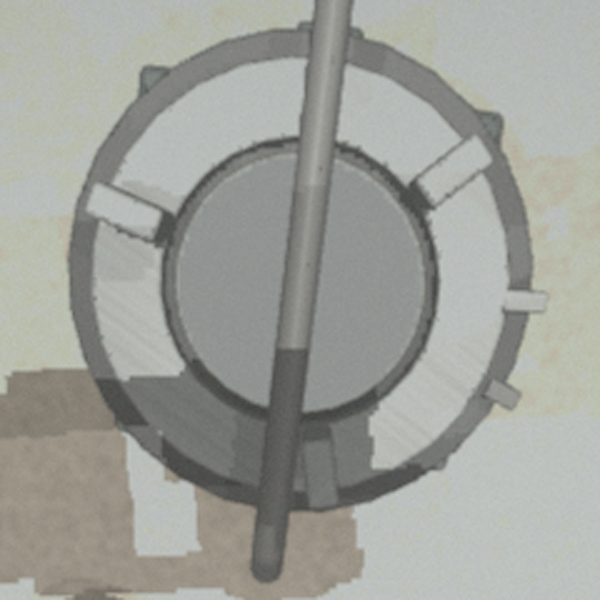

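The tab is now at zoom (545,300) and the rib at (505,393), with a lug at (452,173), about 36°. The first push turned the ring about 119°. I'll push that lug the rest of the way to the stop.

Run:
```python
from h import *
env.reach(*fp(55,.28))
p,q=fp(55)
if env.movel(p,.12,q,guard=12): st("HIT")
else:
    h=push(55,31) or push(31,19,1.5,25);print(h)
    env.hold(.3);st("held")
    a=np.degrees(np.arctan2(*(monitor.sense()["position"][:2]-C)[::-1]))
    env.movel(fp(a+3)[0],.06)
    env.movel(fp(a+3,.28)[0],.2)
    env.reach([.502,.1485,.42],down(0))
    d=snap("wrist","w4");st("up")
    a=cv2.resize(cv2.convertScaleAbs(d["frame"][0:240,205:445,::-1],alpha=1.4),(600,600),interpolation=cv2.INTER_CUBIC);cv2.imwrite("pics/z4.png",a)
```

```text
47 15.75 [0.547  0.2628 0.1465] [-0.7  0.9  1.5] -0.01
39 16.06 [0.5534 0.2559 0.1463] [-0.7  2.5  1.2] 0.01
31 16.37 [0.5588 0.248  0.1462] [-0.9  2.6  2. ] 0.03
30 16.62 [0.5596 0.2468 0.1462] [-2.7  5.   2.9] -0.03
28 16.87 [0.5603 0.2458 0.1462] [-2.8  6.6  3.3] -0.01
26 17.12 [0.5606 0.2456 0.1462] [-4.7 14.   2.5] -0.02
25 17.37 [0.5609 0.2454 0.1462] [-5.5 20.   2.7] -0.16
24 17.62 [0.5612 0.2452 0.1463] [-5.6 28.4  3.2] -0.09
22 17.87 [0.5615 0.2451 0.1463] [-7.2 36.2  2.9] -0.06
20 18.12 [0.5619 0.245  0.1464] [-9.  43.8  2.7] -0.13
19 18.37 [0.5622 0.2449 0.1464] [-9.2 51.7  2.5] -0.14
False
held 18.67 [0.5622 0.2449 0.1464] [-9.3 51.7  2.2] -0.13
up 20.66 [0.5023 0.1491 0.4177] [0.2 1.  0.3] 0.07
```

View pics/z4.png

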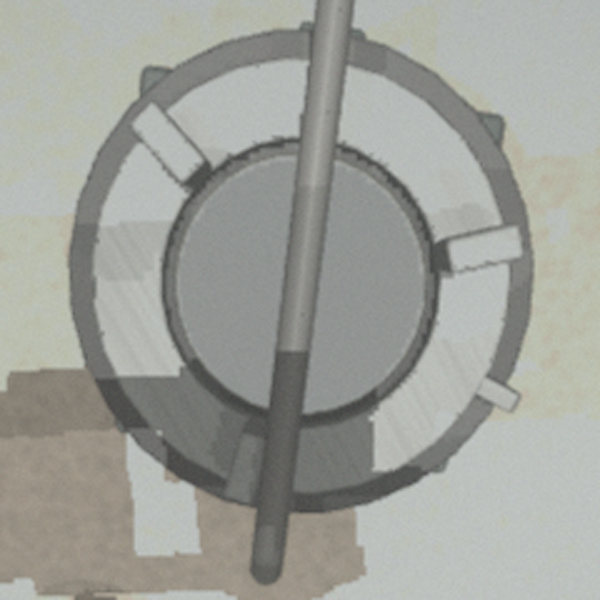

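The tab (500,395) now stands over the rib, and 50 N of push met a hard stop, so the ring is locked. Next is the key.

Run:
```python
from h import *
k=dict(np.load("w_key.npz"));f=lambda u,v,z:ray(k,(250+u/4,50+v/4),z)[:2]
P=[f(*c,.085) for c in((120,28),(555,168),(437,524),(32,397))]
e=(P[1]-P[0])+(P[2]-P[3]);th=np.arctan2(e[1],e[0])
disc=f(286,287,.0995);print("box c",np.mean(P,0),np.degrees(th),"disc",disc,"plate",f(288,282,.09))
K=disc;Z=.106
print([kinematics.ik([*K,Z],down(th+np.pi/2-t)) is not None for t in(0,.5,1.14)])
env.reach([*K,.25],down(th+np.pi/2));env.release()
if env.movel([*K,Z],.1,guard=10): st("HIT")
else:
    env.close_gripper(40);s=monitor.sense();st("grip");print(s["finger_gap"],s["gripper_force"])
```

```text
box c [ 0.52778542 -0.16777434] -17.019440780345384 disc [ 0.52770929 -0.16744417] plate [ 0.52814854 -0.16660677]
[True, True, True]
grip 25.31 [ 0.5278 -0.1671  0.1062] [1.5 2.9 3.1] -0.28
0.1555453456726676 42.33560264110565
```

Run:
```python
from h import *
th=np.radians(-17.02);p=[.5278,-.1673,.106]
for t in(.3,.6,.9,1.05,1.1,1.14):
    env.reach(p,down(th+np.pi/2-t));st(t)
env.hold(.6);s=monitor.sense();st("held");y=R.from_quat(s["ee_rot"]).as_matrix()[:,1];print("turned",th+np.pi/2-np.arctan2(y[1],y[0]),s["finger_gap"])
env.release();env.hold(.5);st("released")
env.movel([*p[:2],.3],.15)
c=eyes.grab_frame("wrist")
env.reach([.532,-.225,.42],down(0));d=snap("wrist","w5");st("up")
a=cv2.resize(cv2.convertScaleAbs(d["frame"][50:190,250:390,::-1],alpha=2),(560,560),interpolation=cv2.INTER_CUBIC);cv2.imwrite("pics/z5.png",a)
```

```text
0.3 25.7 [ 0.5278 -0.1672  0.1062] [-1.2  3.3  5. ] 0.11
0.6 26.09 [ 0.5276 -0.1674  0.1062] [-2.9  1.4  5.5] 0.13
0.9 26.48 [ 0.5274 -0.1675  0.1062] [-3.7  1.4  6.4] 0.11
1.05 26.75 [ 0.5274 -0.1675  0.1062] [-4.3  2.2  5.9] 0.15
1.1 27.0 [ 0.5273 -0.1675  0.1062] [-5.3  1.1  5.6] 0.13
1.14 27.25 [ 0.5273 -0.1675  0.1062] [-5.3  2.   6.3] 1.03
held 27.85 [ 0.5273 -0.1675  0.1062] [-4.   1.4  6.6] 0.98
turned 1.1312647348629794 0.158445669802675
released 29.04 [ 0.5278 -0.1673  0.106 ] [0.1 0.4 0.3] 0.0
up 31.18 [ 0.532  -0.2247  0.4185] [ 0.9 -0.7 -0.2] -0.02
```

View pics/z5.png

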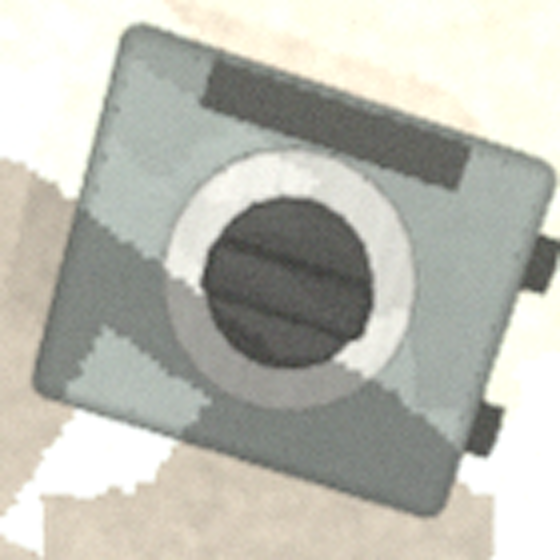

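The torque jump to 1.0 N m shows the key reached its stop. The picture shows its bar (centre (288,285)) back at rest, parallel to the box edge, and the arm is clear of everything.

```bash
python3 -c "
from bench import job
print(job.hand_in())"
```

```text
the job is handed in; nothing more can be done
None
```

I locked the ring against its stop, twisted the key to its stop and held it 0.6 s, saw it spring back to rest, and handed the job in at about 31 s; no verdict came back.

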